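Slide the sample tray under the scanner bridge

TASK

Push the blue sample tray flat along the worktop, in at the open mouth and under the low white scanner bridge, until it is fully home against the orange end stop; then take the hand away. Use the fingers only to push: do not lift or tip the tray, press it home gently, do not knock hard against the bridge, and leave the other things where they are.

Things in the scene. Friction and masses are not known exactly. Their poses are not given: they have to be found in the camera images.
- tray: Shallow open blue tray with a row of white studs fixed in its floor, loose on the worktop, 85 (x) x 170 (y, its long axis) x 26 mm high, vertical outer walls, mass 0.1 to 0.21 kg. Origin: centre of its underside. Push it anywhere on its outer walls. Its two ends are alike, so either may lead. It starts 0.2 to 0.4 m from the bridge, on the side of the mouth, askew and off the channel's line.
- bridge: Low white scanner bridge on two aluminium legs, fixed to the worktop. Origin: on the worktop under its middle. The tray's channel runs along its y: mouth at +y (the robot's left, bridge turned at most 0.2 rad), stop at -y. Scan head 140 (x) x 65 (y) mm, z = 31 (tray headroom 5 mm) to 55 mm. Legs: inner faces x = +-50, y = -30 to 30 mm; 6 mm high feet out to x = +-97 mm. Tray home: its origin over this one.
- mouth (a point): Middle of the channel's mouth, on the worktop (bridge frame y = +66 mm). Grey lead-in guides 18 mm high splay from inner faces x = +-45 mm at y = 24 mm to x = +-61 mm here. With the tray home its rear end stands 19 mm out of the mouth. The worktop is the floor of the channel.
- stop (a point): Middle of the foot of the orange end stop's face (bridge frame y = -85 mm); stop 22 mm high, rigid. From y = -28 to -90 mm grey rails 18 mm high, inner faces x = +-47.5 mm, leave the tray 5 mm of play each side.
- petri: Stack of two tan petri dishes, 82 mm across, loose; leave alone. Origin: centre of underside.
- forceps: Steel forceps, 130 mm long along its y, loose; leave alone. Origin: centre of underside.
- marker: White marker pen with red cap, 134 mm long along its y, loose; leave alone. Origin: centre of underside.
- timer: Small white bench timer, 47 x 68 x 66 mm, loose; leave alone. Origin: centre of underside.
- amber: Amber glass bottle, 58 mm across, 115 mm high, loose, at the back; leave alone. Origin: centre of underside.
- falcons: Blue rack with three capped tubes, 46 x 124 x 111 mm, loose, at the back; leave alone. Origin: centre of underside.
Mind the look-alikes: they are no part of the job. What is shaped like the tray but turquoise is not meant.

How it is judged:
By the outcome, as a careful person would: the job done as asked, in the order asked, and still so for the second after the job is handed in, with the robot touching nothing.
It also fails if it takes over 64 s, if anything falls off the work surface, if the arm or the gripper's body presses on something with over 40 N, if the wrist force passes 120 N, or if a joint passes its speed limit or range.

ROBOT

A 6-joint arm with a two-finger parallel gripper is mounted at the origin on a cart in front of the work surface, level with it; the furniture and walls round the work are solid. World frame = base frame: x ahead of the robot, y to its left, z up, the work surface at z = 0. Lengths are in m, angles in degrees, forces in N, time in s.
With the tool pointing down it reaches from about 0.35 to 0.85 m from the base axis. Payload 8.1 kg.
Tool frame: the origin (TCP) lies midway between the tips of the shut fingers; the grasp point (between the pads) lies 19 mm behind it; x points along the fingers, z is the direction in which the jaws open and shut, and the axes are right-handed (so a half turn about x gives the same grasp; the last joint's range is limited). The gripper opens to 85 mm and grips with 20 to 120 N. Pads are 22 mm wide; open, the fingers measure 114 mm over their backs; the gripper's body (76 mm by 85 mm) begins 54 mm behind the grasp point. The pads swing forward as they close: fully open they stand 13 mm farther back than shut.
Start: joints at [-68.377, 7.471, 85.268, -0, 87.261, -4.893], TCP at [0.268, -0.537, 0.231] pointing down, gripper open.
Joint ranges: [-169.43, 169.43], [-51.17, 129.36], [1.28, 143.12], [-76.62, 256.62], [0, 156.53], [-152.29, 152.29]. Speed limits (degrees/s): [136.94, 136.94, 159.86, 180, 180, 180].

INTERFACE

Orientations are given as [roll, pitch, yaw] about the fixed x, y, z axes, in that order (R = Rz(yaw) Ry(pitch) Rx(roll)).
In Python, from plant import manip gives the robot as it stands.
- The arm moves only by the tool jog_arm, never from a script. Its arguments are lists of equal length, an entry for each row: "jaw": the opening in per cent of the stroke, from 0 (shut) to 100 (fully open); "linear": the shift along the tool's x, y, z in cm, a list of three; "turn": the turn about the tool's x in degrees. In form: {"jaw": [jaw, ...], "linear": [[dx, dy, dz], ...], "turn": [turn, ...]}. A call has 1 to 20 rows; each row shifts and turns the commanded pose from where the row before left it, along the tool's axes as they then stand; what a row does not reach is not made up. A row lasts 1/8 s, in which the tool goes at most 62.5 mm and 10.7 degrees, less where a joint would pass 70% of its speed; a pose out of reach is approached as far as the arm can. A call with a gripper value outside its range is refused whole. The fingers move at their own pace and stop on an object; "grip_force" is the grip in N (left out, the last holds). Time passes only in rows, so rows that do not move let the fingers close. It gives the time, the measured TCP pose, the force and the opening at its end, in the units of the state.
- manip.sense(): the state, without advancing time (a new reading comes with each control period).
- manip.snapshot(name): name is "scene" or "top"; returns a dict with "img" (384x512x3 uint8, blue, green, red), "fx", "fy", "cx", "cy" (pixels), "rvec" (rotation vector, rad) and "tvec" (3), from world to camera coordinates, as OpenCV has them. Camera axes: x right, y down, z forward; pixel columns grow to the right and rows downward; lengths in m; the calibration is good to about 2 mm. A picture is of the moment at which its call begins. There is no depth.
- manip.sign_off(): hands the job in, once; it reports no verdict.
The state is a dict: "clock": time; "joint_positions": joint angles; "joint_vel": joint speeds; "joint_efforts": joint torques, N m; "eef_pos": TCP position; "ee_rot": TCP orientation; "ft_force": force on the tool from outside, world axes, zero at the start; "moment": the same for the moment, N m; "grip_width": finger opening in m.
Only numpy, scipy, OpenCV 4.12 (cv2) and the standard library are available. Lean on these libraries where they do the work, as an engineer would, in place of code of your own. Each camera call takes 0.05 s, during which the arm holds its last target.

## Working session

There is one attempt and no reset: what is moved stays moved. The work goes in short steps, Python scripts to look and compute and a tool call to move; the robot and the scene stay as the last step left them, time stands still between calls to the robot, and variables do not carry over. Pictures are saved under pics/ and viewed, and the job is handed in when it is done.

Besides the shell and the picture viewer there is one more tool, called after "Emit:" in YAML: its name, and indented under it one key for each argument. jog_arm: Moves the arm, as the interface text tells. Its arguments: {"type":"object","properties":{"jaw":{"type":"array","items":{"type":"number"}},"linear":{"type":"array","items":{"type":"array","items":{"type":"number"}}},"turn":{"type":"array","items":{"type":"number"}},"grip_force":{"type":"number"}},"required":["jaw","linear","turn"]}

```bash
mkdir -p pics; ls
python3 - <<'E'
from plant import manip
import cv2
print(manip.sense())
for n in("scene","top"):
    s=manip.snapshot(n); cv2.imwrite(f"pics/{n}0.png",s["img"]); print(n,{k:v for k,v in s.items() if k!="img"})
E
```

```text
pics
{'clock': 0.0, 'joint_positions': array([-6.83748130e+01,  7.51417577e+00,  8.53317821e+01,  1.20493118e-03,
        8.72623330e+01, -4.89444636e+00]), 'joint_vel': array([-0.06963543, -0.02576819,  0.01952472,  0.00499472,  0.03928991,
       -0.11804505]), 'joint_efforts': array([-4.23567553e-04, -5.69385481e+01, -5.00561678e+01, -2.22057529e-04,
        1.44871409e-02,  1.40848417e-05]), 'eef_pos': array([ 0.26770516, -0.5363287 ,  0.23023018]), 'ee_rot': array([174.46884738,  89.89170237, 110.98842209]), 'ft_force': array([ 0.09360449, -0.49899166,  0.0801994 ]), 'moment': array([-0.03365945, -0.08131558,  0.01966175]), 'grip_width': 0.08546962741318063}
scene {'fx': 379.3401554969568, 'fy': 379.3401554969568, 'cx': 258.9157816944005, 'cy': 190.0281189009925, 'rvec': array([ 1.83926625, -0.81584053,  0.55009409]), 'tvec': array([-0.36933402,  0.21706389,  0.9079033 ])}
top {'fx': 463.28116426394007, 'fy': 463.28116426394007, 'cx': 252.77155906283923, 'cy': 192.60752418350918, 'rvec': array([ 1.57077632, -2.30020695,  0.58882663]), 'tvec': array([0.2104757 , 0.46456457, 1.66654906])}
```

View pics/scene0.png

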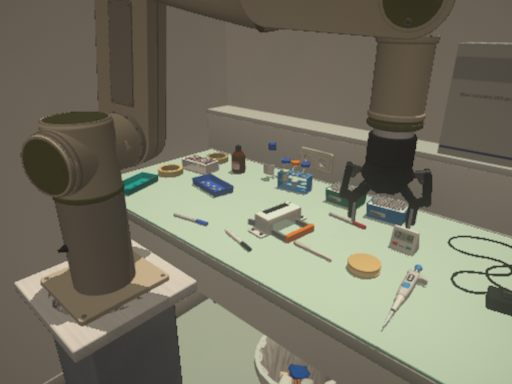

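View pics/top0.png

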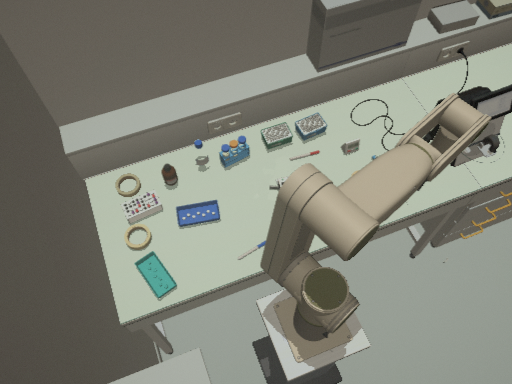

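Scene: blue tray at (212,185), bridge at (278,217), orange stop at (300,232). Top: tray at (198,214), turquoise look-alike at (156,274), and the arm hides the bridge. Next I'll zoom in.

```bash
cat > h.py <<'E'
import numpy as np, cv2
def ray(s,u,v,z=0.):
    R,_=cv2.Rodrigues(s["rvec"]); t=s["tvec"]
    d=R.T@np.array([(u-s["cx"])/s["fx"],(v-s["cy"])/s["fy"],1]); c=-R.T@t
    return c+d*(z-c[2])/d[2]
def proj(s,P):
    K=np.array([[s["fx"],0,s["cx"]],[0,s["fy"],s["cy"]],[0,0,1]])
    return cv2.projectPoints(np.array(P,float).reshape(-1,3),s["rvec"],s["tvec"],K,None)[0].reshape(-1,2)
def crop(s,x0,y0,w,h,k,fn):
    cv2.imwrite(fn,cv2.resize(s["img"][y0:y0+h,x0:x0+w],None,fx=k,fy=k,interpolation=cv2.INTER_CUBIC))
E
python3 - <<'E'
from plant import manip
from h import *
s=manip.snapshot("scene");t=manip.snapshot("top")
crop(s,180,160,160,100,5,"pics/s1.png"); crop(t,160,170,160,100,5,"pics/t1.png")
print(ray(t,198,214,.02),ray(s,212,185,.02),ray(s,278,217,.04),ray(s,300,232,.02))
# blue mask tray
for n,im,(x0,y0,x1,y1) in(("s",s,(185,165,240,200)),("t",t,(165,195,230,235))):
    hsv=cv2.cvtColor(im["img"],cv2.COLOR_BGR2HSV)[y0:y1,x0:x1]
    m=cv2.inRange(hsv,(105,120,30),(130,255,255)); c=max(cv2.findContours(m,0,1)[0],key=cv2.contourArea)
    print(n,cv2.contourArea(c),cv2.boxPoints(cv2.minAreaRect(c))+[x0,y0])
    if n=="t": print([ray(im,*p,.02)[:2].round(3) for p in cv2.boxPoints(cv2.minAreaRect(c))+[x0,y0]])
E
```

```text
[0.55187517 0.24761717 0.02      ] [0.54789103 0.23133176 0.02      ] [ 0.48011393 -0.14180433  0.04      ] [ 0.48019674 -0.22417533  0.02      ]
s 117.5 [[193.53845978 178.69230461]
 [200.         168.99999714]
 [225.38461685 185.92307472]
 [218.92307663 195.61538315]]
t 517.5 [[177.10809898 209.64865112]
 [216.1891861  203.13513374]
 [218.64864349 217.89189148]
 [179.56755829 224.40540886]]
[array([0.602, 0.32 ]), array([0.572, 0.164]), array([0.505, 0.176]), array([0.535, 0.33 ])]
```

View pics/s1.png

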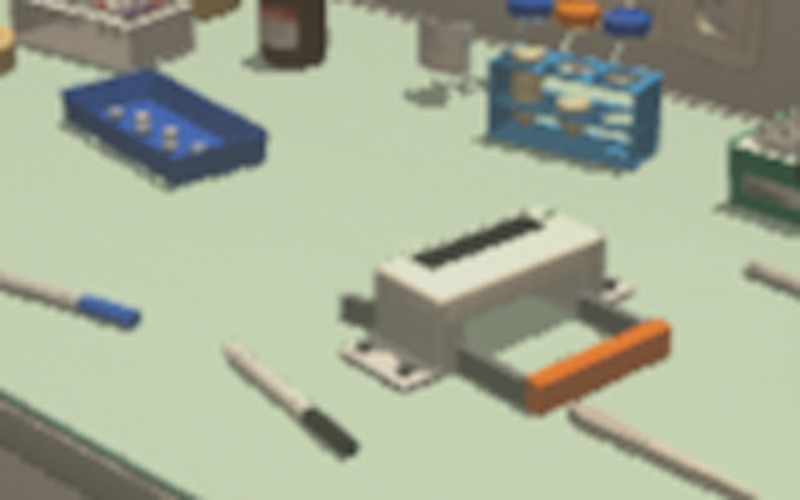

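View pics/t1.png

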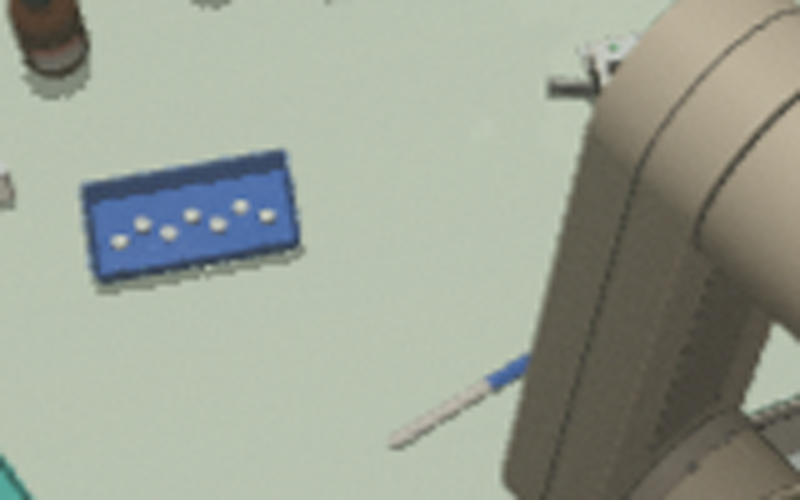

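```bash
cat > fit.py <<'E'
from h import *
from scipy.optimize import least_squares
def place(p,P):
    c,s=np.cos(p[2]),np.sin(p[2]); P=np.array(P,float)
    return np.c_[p[0]+c*P[:,0]-s*P[:,1],p[1]+s*P[:,0]+c*P[:,1],P[:,2]]
def fit(obs,p0):  # obs: list of (snap, pts3, pix)
    f=lambda p: np.concatenate([(proj(s,place(p,P))-px).ravel() for s,P,px in obs])
    r=least_squares(f,p0,loss="soft_l1"); return r.x,f(r.x).reshape(-1,2).round(1)
def cp(pts,x0,y0,k): return (np.array(pts)+.5)/k-.5+[x0,y0]
E
python3 - <<'E'
from plant import manip
from fit import *
s=manip.snapshot("scene");t=manip.snapshot("top")
a,b,h=.0425,.085,.026
# tray scene: left rim=(-x,+y), back=(+x,+y), right=(+x,-y), front=(-x,-y)
ts=(s,[(-a,b,h),(a,b,h),(a,-b,h),(-a,-b,h),(-a,-b,0),(a,-b,0)],cp([(65,92),(148,70),(267,133),(165,157),(170,187),(265,160)],180,160,5))
# top: image left=+y, up=+x
tt=(t,[(a,b,h),(a,-b,h),(-a,-b,h),(-a,b,h)],cp([(81,184),(287,150),(300,246),(95,283)],160,170,5))
for o in([ts],[tt],[ts,tt]): 
    p,r=fit(o,[.55,.24,-.2]); print("tray",p.round(4),r.tolist())
bs=(s,[(-.07,-.0325,.055),(.07,-.0325,.055),(-.07,.0325,.055),(.07,.0325,.055),(-.0475,-.085,.022),(.0475,-.085,.022)][:4],cp([(442,303),(605,240),(377,268),(540,212)],180,160,5))
p,r=fit([bs],[.48,-.14,0]); print("bridge",p.round(4),r.tolist())
pr=lambda P:((proj(s,place(p,P))-[180,160]+.5)*5-.5).round()
print("stop top edge pred",pr([(-.0475,-.085,.022),(.0475,-.085,.022)]).tolist(), "feet",pr([(-.097,-.03,.006),(-.097,.03,.006)]).tolist(),"mouth",pr([(-.061,.066,.018),(.061,.066,.018)]).tolist())
print("leg foot", pr([(-.07,-.03,0)]).tolist())
# forceps etc
E
```

```text
tray [ 0.5605  0.2495 -0.1961] [[-2.0, -0.8], [0.5, -0.8], [-0.0, -0.4], [0.4, 0.1], [-0.3, 0.7], [0.5, 0.7]]
tray [ 0.5549  0.2467 -0.185 ] [[-0.2, 0.6], [0.2, 0.3], [0.8, -0.4], [-0.8, -0.5]]
tray [ 0.5567  0.2468 -0.1881] [[-2.4, -0.3], [0.0, -0.4], [-0.1, -0.0], [0.3, 0.6], [-0.4, 1.3], [0.4, 1.1], [-0.3, 0.1], [0.1, 0.0], [0.6, -0.7], [-1.0, -0.9]]
bridge [ 0.4924 -0.1326 -0.1362] [[0.1, 0.8], [1.7, -0.1], [-1.4, -0.1], [-0.1, -1.3]]
stop top edge pred [[533.0, 381.0], [649.0, 329.0]] feet [[403.0, 396.0], [337.0, 356.0]] mouth [[346.0, 299.0], [492.0, 244.0]]
leg foot [[438.0, 390.0]]
```

Run:
```python
from plant import manip
from fit import *
from scipy.spatial.transform import Rotation as Ro
q=manip.sense(); print(q["clock"]); R=Ro.from_euler("xyz",q["ee_rot"],degrees=True).as_matrix(); print(R.round(3))
s=manip.snapshot("scene");t=manip.snapshot("top")
for n,u,v,z in(("rackbase right",161,209,0),("rack",143,207,.04),("ring",138,237,.01),("ring2",128,185,.01),("amber",171,182,0),("turq",156,274,.02),("pen",240,257,.01),("pencap",268,243,.01)): print(n,ray(t,u,v,z).round(3))
crop(t,100,150,130,100,6,"pics/t2.png")
crop(s,100,140,140,100,5,"pics/s2.png")
```

```text
0.3
[[-0.     0.895  0.446]
 [ 0.001  0.446 -0.895]
 [-1.     0.    -0.001]]
rackbase right [0.64  0.381 0.   ]
rack [0.652 0.444 0.04 ]
ring [0.547 0.499 0.01 ]
ring2 [0.794 0.479 0.01 ]
amber [0.748 0.307 0.   ]
turq [0.37  0.472 0.02 ]
pen [0.322 0.154 0.01 ]
pencap [0.336 0.032 0.01 ]
```

View pics/t2.png

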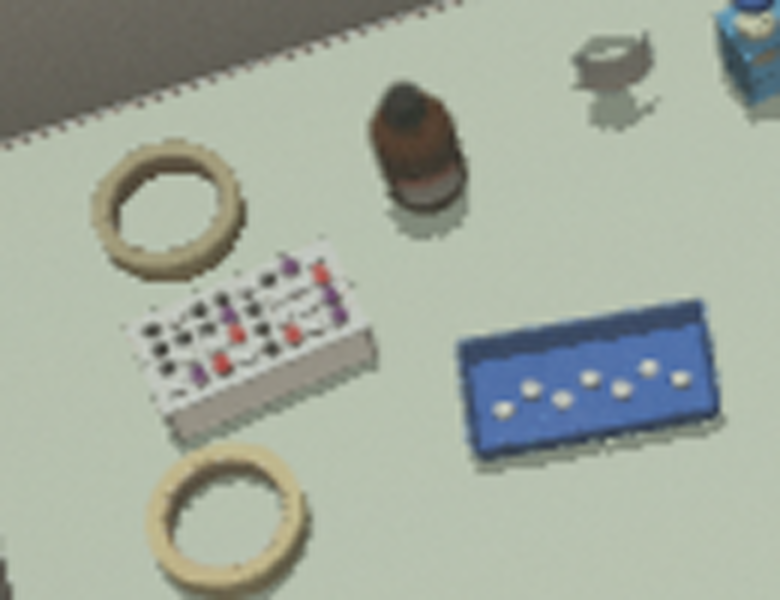

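View pics/s2.png

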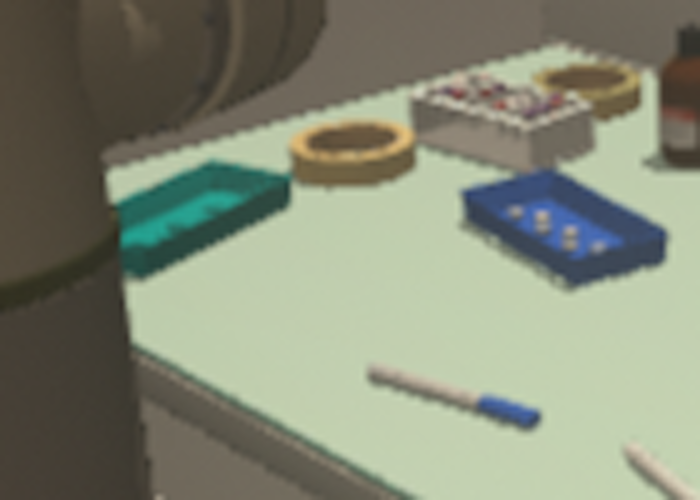

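Tray is at about (0.555, 0.247), yaw -10.7°; bridge is at about (0.492, -0.133), yaw -8°. A white vial box has its corner at (0.63, 0.377), close behind the tray's rear. I'll turn in place, then travel high.

Emit:
jog_arm:
  jaw: [45,45,45,45,45,45]
  linear:
    - [0,0,0]
    - [0,0,0]
    - [0,0,0]
    - [0,0,0]
    - [0,0,0]
    - [0,0,0]
  turn: [-10,-10,-10,-10,-10,-3]

```text
clock: 1.15
eef_pos: [0.2679, -0.5369, 0.2313]
ee_rot: [-37.0, 90.0, -47.3]
ft_force: [-0.0, 0.1, 0.4]
grip_width: 0.0385
```

Emit:
jog_arm:
  jaw: [45,45,45,45,45,45,45,45,45,45,45,45,45,45,45,45,45,45,45,45]
  linear:
    - [0,2,0.3]
    - [0,4,0.6]
    - [0,5,0.7]
    - [0,5,0.7]
    - [0,5,0.7]
    - [0,5,0.7]
    - [0,5,0.8]
    - [0,5,0.8]
    - [0,5,0.8]
    - [0,5,0.8]
    - [0,5,0.8]
    - [0,5,0.8]
    - [0,5,0.8]
    - [0,5,0.8]
    - [0,5,0.8]
    - [0,5,0.8]
    - [0,5,0.7]
    - [0,5,0.7]
    - [0,5,0.6]
    - [0,3,0]
  turn: [0,0,0,0,0,0,0,0,0,0,0,0,0,0,0,0,0,0,0,0]

```text
clock: 3.65
eef_pos: [0.5738, 0.3648, 0.2308]
ee_rot: [158.9, 90.0, 148.4]
ft_force: [0.8, -0.4, -0.3]
grip_width: 0.0383
```

Run:
```python
from plant import manip
from fit import *
q=manip.sense(); print(q["clock"],q["eef_pos"],q["ee_rot"],q["grip_width"],q["joint_positions"])
s=manip.snapshot("scene");t=manip.snapshot("top")
cv2.imwrite("pics/ta.png",cv2.resize(t["img"][80:330,80:400],None,fx=2.5,fy=2.5,interpolation=2))
crop(t,230,160,120,90,6,"pics/t3.png")
cv2.imwrite("pics/sa.png",s["img"])
```

```text
3.65 [0.57378705 0.36475711 0.23077813] [158.85506827  89.98373671 148.43906754] 0.03833146908913212 [2.81179286e+01 1.98903790e+01 7.09389347e+01 1.40400691e-02
 8.91788968e+01 3.85337272e+01]
```

View pics/ta.png

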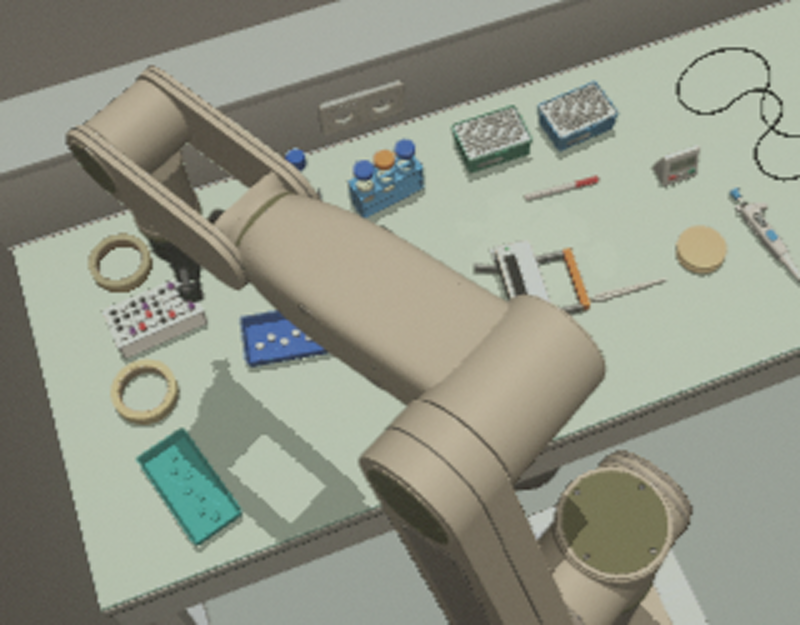

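View pics/t3.png

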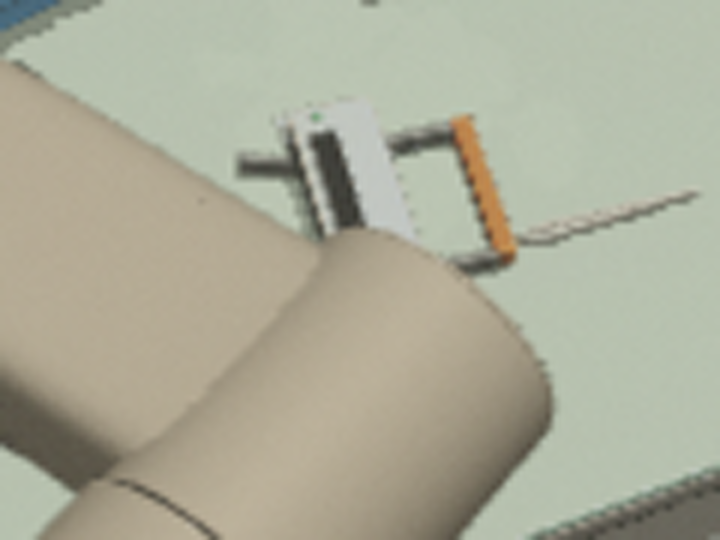

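View pics/sa.png

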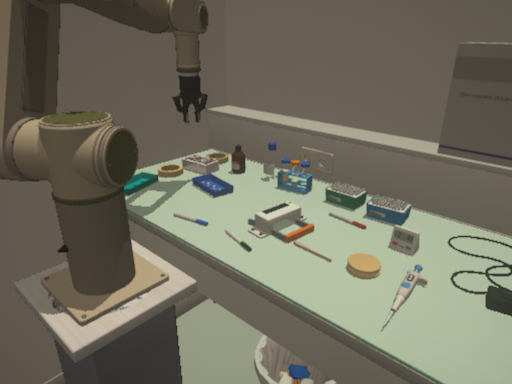

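Top view now shows the stop's inner edge from about (455,120) to (497,258) and the head's far edge in the 6x crop. I'll refit the bridge with these.

Run:
```python
from plant import manip
from fit import *
s=manip.snapshot("scene");t=manip.snapshot("top")
A,B=[ray(t,*x,.022) for x in cp([(455,122),(497,258)],230,160,6)]
print("stop in",A.round(4),B.round(4),"yaw",np.degrees(np.arctan2((A-B)[1],(A-B)[0])), np.linalg.norm(A-B))
m=(A+B)/2; y=np.arctan2((A-B)[1],(A-B)[0]); print("bridge from stop mid:",m[:2]+.085*np.array([-np.sin(y),np.cos(y)]))
A2,B2=[ray(t,*x,.022) for x in cp([(470,116),(515,256)],230,160,6)]
print("outer",A2.round(4),B2.round(4),"yaw",np.degrees(np.arctan2((A2-B2)[1],(A2-B2)[0])),np.linalg.norm(A2-B2))
hd=(t,[(.07,-.0325,.055)],cp([(365,97)],230,160,6))
bs=(s,[(-.07,-.0325,.055),(.07,-.0325,.055),(-.07,.0325,.055),(.07,.0325,.055)],cp([(442,303),(605,240),(377,268),(540,212)],180,160,5))
p,r=fit([bs,hd],[.48,-.14,0]); print(p,np.degrees(p[2]),r.tolist())
for yw in(-.2,-.17,-.136,-.1):
  q=np.r_[p[:2],yw]
im=cv2.resize(t["img"][160:250,230:350],None,fx=6,fy=6,interpolation=2)
im2=cv2.resize(s["img"][190:260,235:335],None,fx=7,fy=7,interpolation=2)
def draw(q,col):
  for P in([(-.07,-.0325,.055),(.07,-.0325,.055),(.07,.0325,.055),(-.07,.0325,.055),(-.07,-.0325,.055)],[(.0475,-.085,.022),(-.0475,-.085,.022)],[(.0475,-.085,.018),(.0475,-.028,.018)],[(.045,.024,.018),(.061,.066,.018)],[(-.0475,-.085,.018),(-.0475,-.028,.018)],[(-.097,.03,.006),(-.097,-.03,.006)],[(.097,.03,.006),(.097,-.03,.006)]):
    for sn,I,o,k in((t,im,(230,160),6),(s,im2,(235,190),7)):
      px=((proj(sn,place(q,P))-o+.5)*k).astype(int); cv2.polylines(I,[px],False,col,1)
m=m[:2]+.085*np.array([-np.sin(y),np.cos(y)])
draw(p,(0,0,255)); draw(np.r_[m,y],(255,0,0))
cv2.imwrite("pics/o1.png",im);cv2.imwrite("pics/o2.png",im2)
```

```text
stop in [ 0.5378 -0.218   0.022 ] [ 0.4299 -0.2003  0.022 ] yaw -9.336896765627996 0.1093085510764229
bridge from stop mid: [ 0.49761534 -0.12530491]
outer [ 0.5384 -0.2297  0.022 ] [ 0.4268 -0.2123  0.022 ] yaw -8.908369453897874 0.11288347095503927
[ 0.4939483  -0.12989012 -0.11746688] -6.730356637736562 [[0.2, 0.4], [1.1, -0.7], [-1.6, -0.3], [-0.9, -1.8], [2.9, -0.5]]
```

View pics/o1.png

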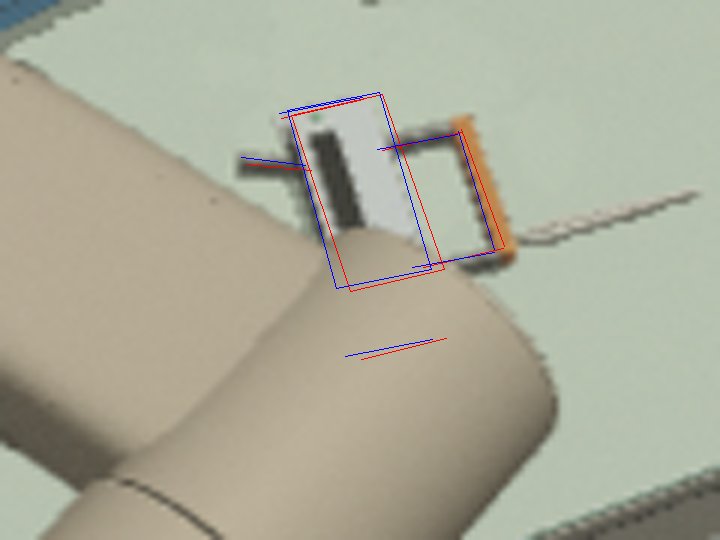

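View pics/o2.png

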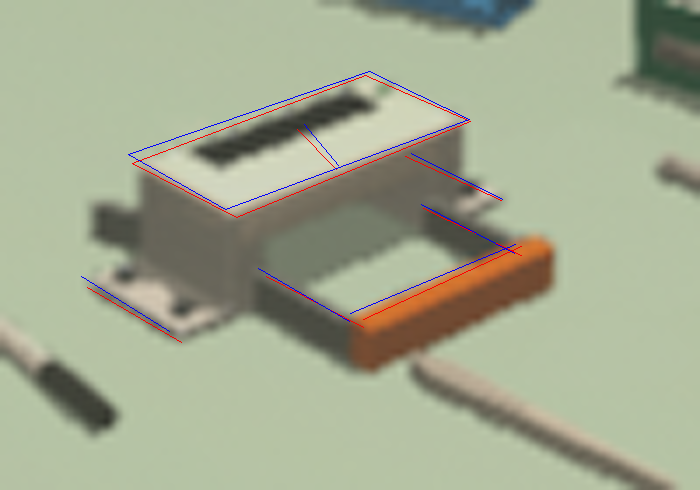

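Emit:
jog_arm:
  jaw: [45,45,45,45,45,45,45,45,45]
  linear:
    - [0,0,0]
    - [3,0,0]
    - [4,0,0]
    - [4,0,0]
    - [4,0,0]
    - [3,0,0]
    - [2,0,0]
    - [1,0,0]
    - [0,0,0]
  turn: [-2,0,0,0,0,0,0,0,0]

```text
clock: 4.97
eef_pos: [0.5737, 0.3623, 0.0214]
ee_rot: [-139.0, 90.0, -147.5]
ft_force: [-0.5, -0.7, -1.2]
grip_width: 0.0384
```

Emit:
jog_arm:
  jaw: [45,45,45,45]
  linear:
    - [0.5,0,0]
    - [0.5,0,0]
    - [0.4,0,0]
    - [0,0,0]
  turn: [0,0,0,0]

```text
clock: 5.48
eef_pos: [0.5733, 0.3624, 0.0068]
ee_rot: [-142.5, 90.0, -151.0]
ft_force: [-0.7, 0.0, -0.2]
grip_width: 0.038
```

Run:
```python
from plant import manip
from fit import *
s=manip.snapshot("scene");t=manip.snapshot("top")
crop(s,160,110,110,100,6,"pics/s4.png")
crop(t,120,150,120,100,6,"pics/t4.png")
```

```text
(no output)
```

View pics/s4.png

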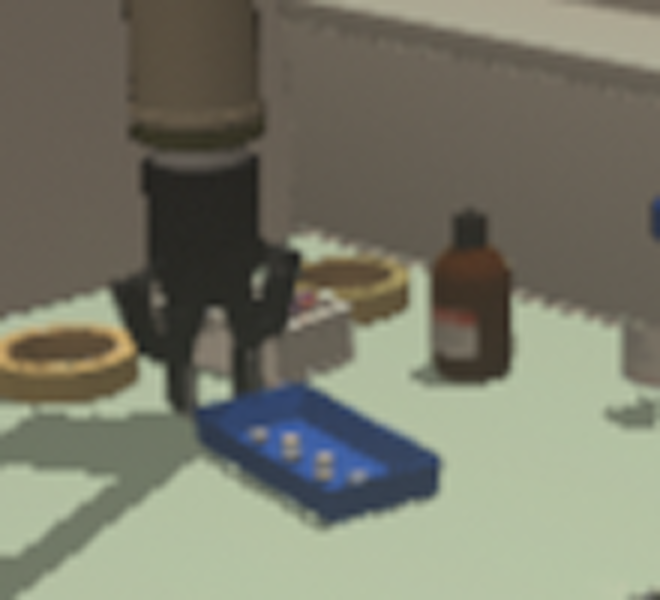

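View pics/t4.png

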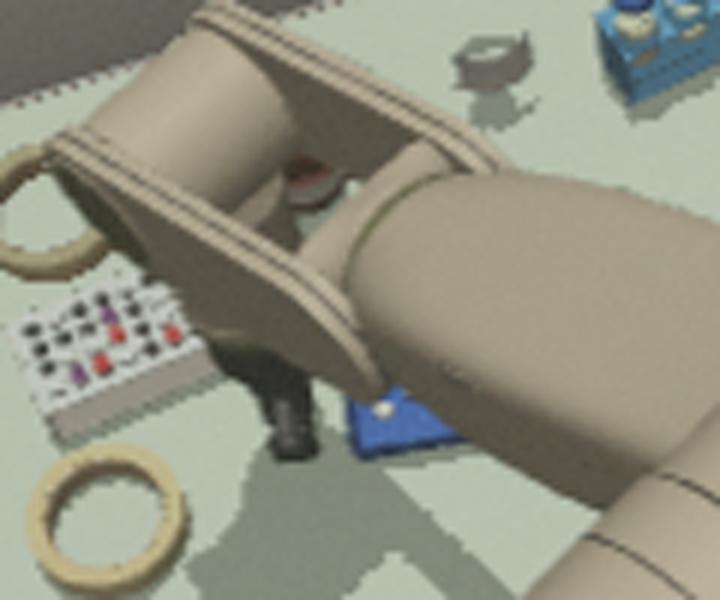

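Emit:
jog_arm:
  jaw: [45,45,45,45,45,45,45,45,45,45,45,45,45,45,45,45,45,45,45,45]
  linear:
    - [0,-0.5,0]
    - [0,-0.5,0]
    - [0,-0.5,0]
    - [0,-0.5,0]
    - [0,-0.5,0]
    - [0,-0.5,0]
    - [0,-0.6,0]
    - [0,-0.6,0]
    - [0,-0.7,0]
    - [0,-0.7,0]
    - [0,-0.7,0]
    - [0,-0.7,0]
    - [0,-0.7,0]
    - [0,-0.7,0]
    - [0,-0.7,0]
    - [0,-0.7,0]
    - [0,-0.7,0]
    - [0,-0.5,0]
    - [0,-0.3,0]
    - [0,0,0]
  turn: [0,0,0,0,0,0,0,0,0,0,0,0,0,0,0,0,0,0,0,0]

```text
clock: 8.07
eef_pos: [0.5569, 0.2504, 0.0072]
ee_rot: [-121.1, 90.0, -129.6]
ft_force: [0.1, 0.1, 1.2]
grip_width: 0.0381
```

Run:
```python
from plant import manip
from fit import *
s=manip.snapshot("scene");t=manip.snapshot("top")
crop(s,180,140,160,110,5,"pics/s5.png")
crop(t,130,150,200,100,4,"pics/t5.png")
```

```text
(no output)
```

View pics/s5.png

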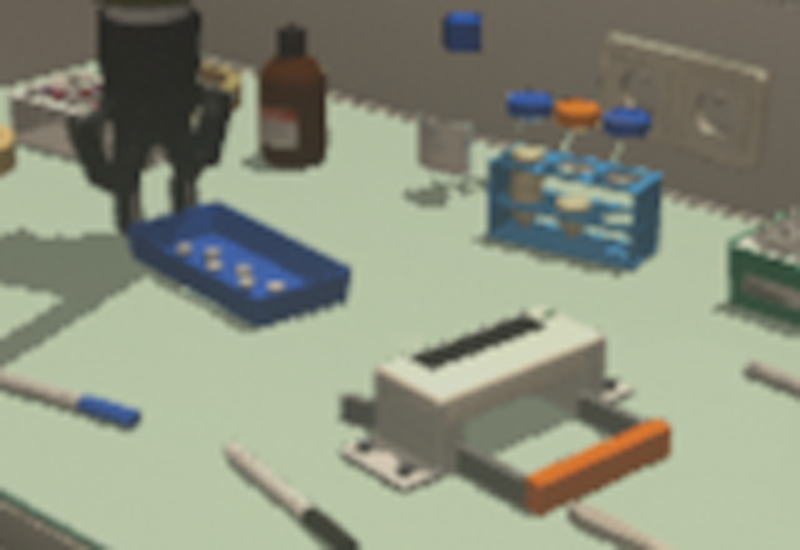

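View pics/t5.png

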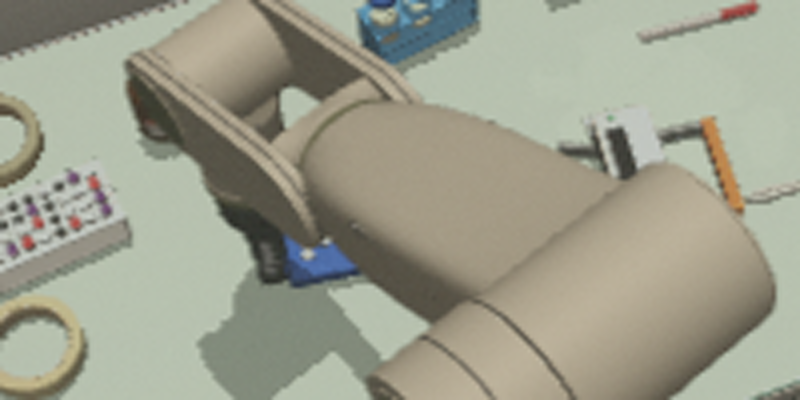

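```bash
cat > rel.py <<'E'
from plant import manip
from fit import *
import sys
def run(pts,x0,y0,k,p0,full=True):
    s=manip.snapshot("scene"); a,b,h=.0425,.085,.026
    P=[(-a,b,h),(a,b,h),(a,-b,h),(-a,-b,h),(-a,-b,0),(a,-b,0)]
    o=[(P[i],q) for i,q in enumerate(pts) if q is not None]
    p,r=fit([(s,[x[0] for x in o],cp([x[1] for x in o],x0,y0,k))],p0)
    print("tray",p.round(4),np.degrees(p[2]).round(2),r.tolist())
    for B in((.496,-.127,np.radians(-8.5)),(.4924,-.1326,-.1362)):
        d=p[:2]-B[:2]; c,sn=np.cos(B[2]),np.sin(B[2])
        print(" rel x,y,deg",(c*d[0]+sn*d[1]).round(4),(-sn*d[0]+c*d[1]).round(4),np.degrees(p[2]-B[2]).round(2))
E
python3 -c "
from rel import *
run([(132,232),(215,203),(350,268),(250,300),(255,327),(347,300)],180,140,5,[.54,.16,-.15])"
```

```text
tray [ 0.5489  0.1556 -0.1617] -9.26 [[-2.3, -1.5], [0.2, -0.8], [0.2, 0.0], [0.3, -0.2], [-0.5, 1.3], [0.8, 0.4]]
 rel x,y,deg 0.0105 0.2874 -0.76
 rel x,y,deg 0.0168 0.2932 -1.46
```

Emit:
jog_arm:
  jaw: [45,45,45,45,45,45,45,45,45,45,45,45,45,45,45]
  linear:
    - [0,-0.4,-0.02]
    - [0,-0.5,-0.05]
    - [0,-0.6,-0.07]
    - [0,-0.6,-0.07]
    - [0,-0.6,-0.07]
    - [0,-0.6,-0.07]
    - [0,-0.6,-0.07]
    - [0,-0.6,-0.07]
    - [0,-0.6,-0.07]
    - [0,-0.6,-0.07]
    - [0,-0.6,-0.07]
    - [0,-0.6,-0.07]
    - [0,-0.6,-0.07]
    - [0,-0.4,-0.05]
    - [0,0,0]
  turn: [0,0,0,0,0,0,0,0,0,0,0,0,0,0,0]

```text
clock: 10.1
eef_pos: [0.5365, 0.1735, 0.0073]
ee_rot: [-105.6, 90.0, -114.1]
ft_force: [0.8, 0.5, 0.3]
grip_width: 0.0384
```

Run:
```python
from plant import manip
from fit import *
s=manip.snapshot("scene");t=manip.snapshot("top")
crop(s,200,150,130,95,6,"pics/s6.png")
crop(t,170,150,160,100,5,"pics/t6.png")
```

```text
(no output)
```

View pics/s6.png

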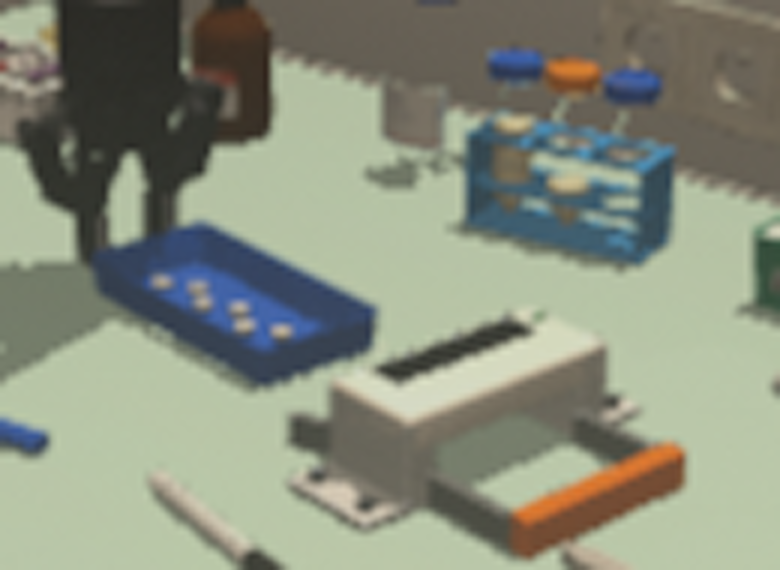

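View pics/t6.png

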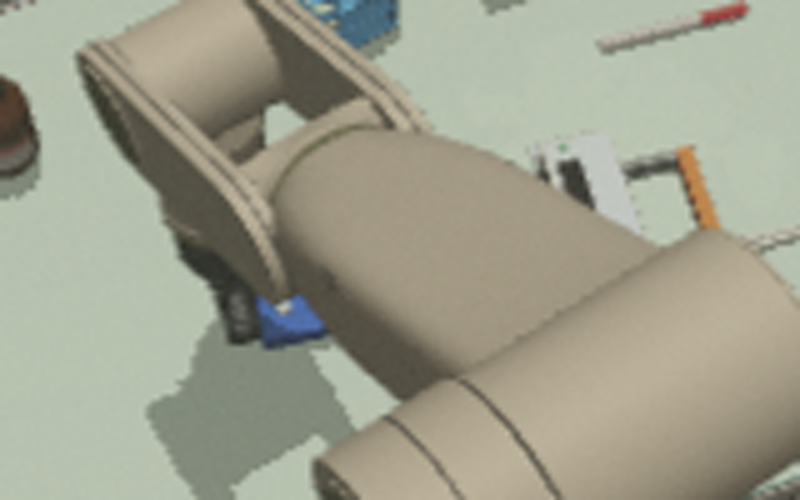

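```bash
python3 -c "
from rel import *
run([(95,256),(203,222),(375,310),(258,354),(260,387),(370,347)],200,150,6,[.54,.07,-.15])"
```

```text
tray [ 0.5297  0.0781 -0.1608] -9.21 [[-1.6, -0.7], [-0.0, -0.6], [0.7, -0.1], [-0.2, -0.7], [-0.4, 1.0], [1.4, 0.7]]
 rel x,y,deg 0.003 0.2078 -0.71
 rel x,y,deg 0.0083 0.2138 -1.41
```

Emit:
jog_arm:
  jaw: [45,45,45,45,45,45,45,45,45,45,45,45]
  linear:
    - [0,-0.4,-0.02]
    - [0,-0.5,-0.05]
    - [0,-0.6,-0.06]
    - [0,-0.6,-0.06]
    - [0,-0.6,-0.06]
    - [0,-0.6,-0.06]
    - [0,-0.6,-0.06]
    - [0,-0.6,-0.06]
    - [0,-0.6,-0.04]
    - [0,-0.4,-0.03]
    - [0,0,0]
    - [0,0,0]
  turn: [0,0,0,0,0,0,0,0,0,0,0,0]

```text
clock: 11.75
eef_pos: [0.5232, 0.1201, 0.0071]
ee_rot: [-144.1, 90.0, -152.6]
ft_force: [0.6, 0.7, 0.2]
grip_width: 0.0384
```

Run:
```python
from plant import manip
from fit import *
s=manip.snapshot("scene");t=manip.snapshot("top")
crop(s,215,160,110,85,7,"pics/s7.png")
crop(t,190,150,140,100,5,"pics/t7.png")
```

```text
(no output)
```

View pics/s7.png

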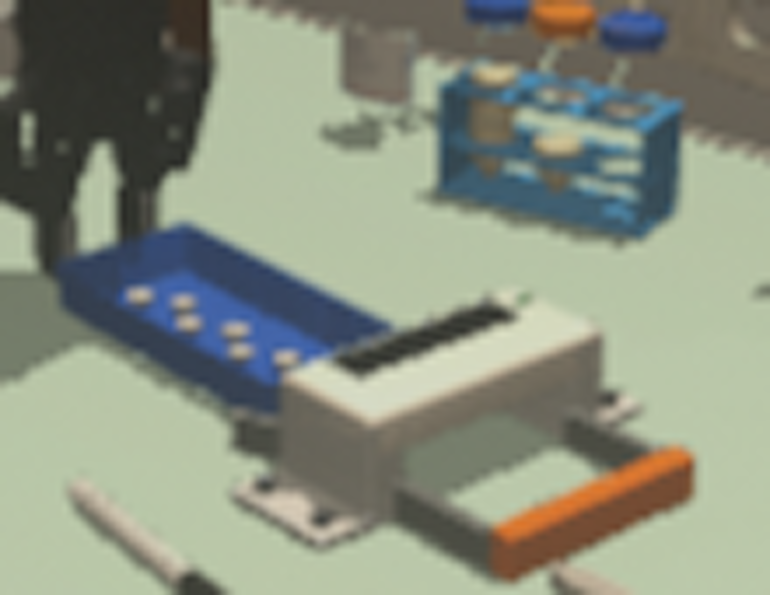

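View pics/t7.png

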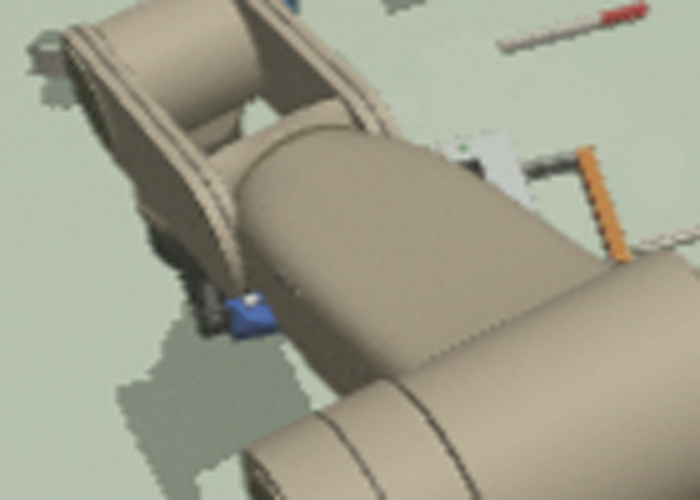

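```bash
cat > ov.py <<'E'
from plant import manip
from fit import *
def ov(along,lats,yawrel,x0,y0,w,h,k,fn,B=(.496,-.127,np.radians(-8.5))):
    s=manip.snapshot("scene"); I=cv2.resize(s["img"][y0:y0+h,x0:x0+w],None,fx=k,fy=k,interpolation=2)
    a,b,z=.0425,.085,.026
    for l,c in zip(lats,[(0,0,255),(0,255,255),(0,255,0)]):
        q=place(B,[(l,along,0)])[0]; p=(q[0],q[1],B[2]+np.radians(yawrel))
        for P in([(-a,b,z),(a,b,z),(a,-b,z),(-a,-b,z),(-a,b,z)],[(-a,b,0),(-a,-b,0),(a,-b,0)]):
            cv2.polylines(I,[((proj(s,place(p,P))-[x0,y0]+.5)*k).astype(int)],False,c,1)
    cv2.imwrite(fn,I)
E
python3 -c "
from ov import *
ov(.153,[-.004,.002,.008],-.5,215,160,110,85,7,'pics/o7.png')"
```

```text
(no output)
```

View pics/o7.png

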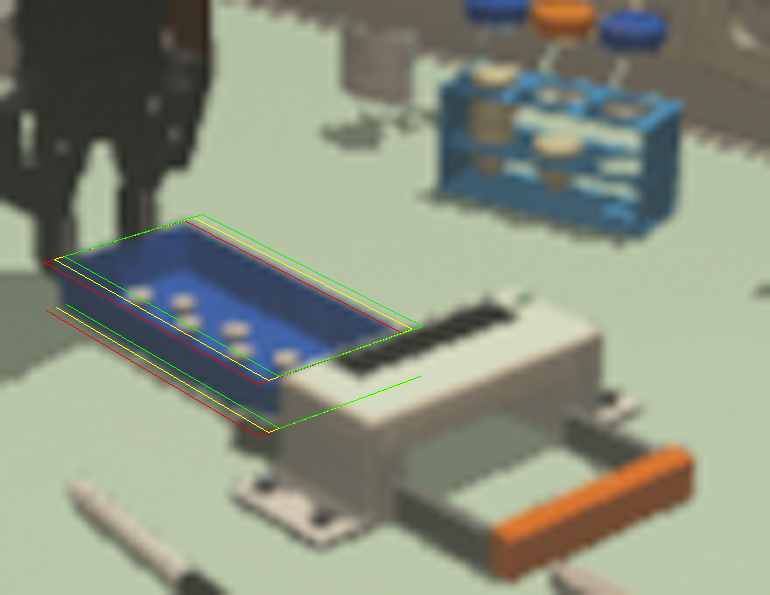

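Emit:
jog_arm:
  jaw: [45,45,45,45,45,45,45,45,45,45,45,45]
  linear:
    - [0,-0.3,0]
    - [0,-0.4,-0.02]
    - [0,-0.4,-0.02]
    - [0,-0.4,-0.02]
    - [0,-0.4,-0.02]
    - [0,-0.4,-0.02]
    - [0,-0.4,0]
    - [0,-0.4,0]
    - [0,-0.4,0]
    - [0,-0.4,0]
    - [0,-0.4,0]
    - [0,0,0]
  turn: [0,0,0,0,0,0,0,0,0,0,0,0]

```text
clock: 13.4
eef_pos: [0.5161, 0.0775, 0.0073]
ee_rot: [-75.8, 90.0, -84.3]
ft_force: [0.1, 0.8, 0.1]
grip_width: 0.0381
```

Run:
```python
from plant import manip
from fit import *
s=manip.snapshot("scene");t=manip.snapshot("top")
q=manip.sense();print(q["eef_pos"],q["ft_force"],q["moment"])
crop(s,215,160,110,85,7,"pics/s8.png")
crop(t,190,150,140,100,5,"pics/t8.png")
```

```text
[0.51612479 0.07774719 0.00733478] [-0.19426004  0.70114173  0.48417028] [0.01370838 0.00089017 0.02872763]
```

View pics/s8.png

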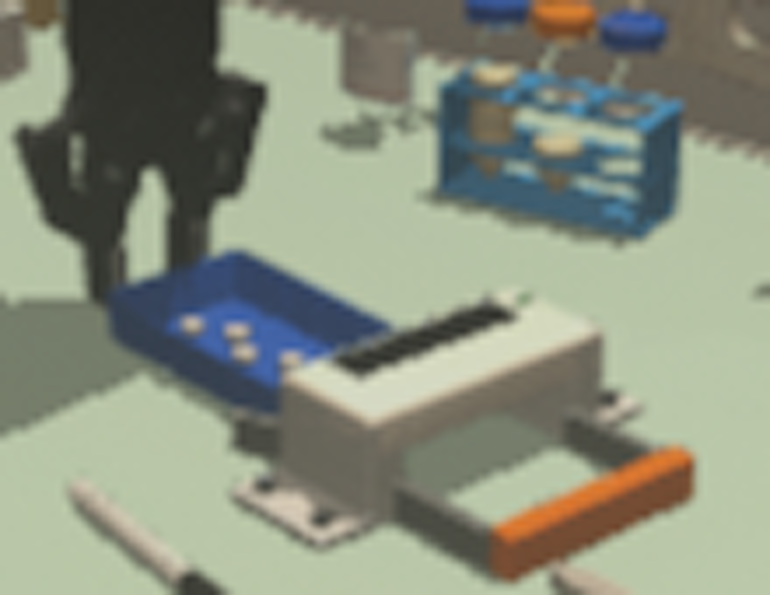

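Emit:
jog_arm:
  jaw: [45,45,45,45,45,45,45,45,45,45]
  linear:
    - [0,-0.3,0]
    - [0,-0.3,0]
    - [0,-0.3,0]
    - [0,-0.3,0]
    - [0,-0.3,0]
    - [0,-0.3,0]
    - [0,-0.3,0]
    - [0,-0.3,0]
    - [0,-0.3,0]
    - [0,-0.3,0]
  turn: [0,0,0,0,0,0,0,0,0,0]

```text
clock: 14.75
eef_pos: [0.5117, 0.048, 0.0073]
ee_rot: [34.0, 90.0, 25.6]
ft_force: [0.4, 1.2, 1.3]
grip_width: 0.0387
```

Run:
```python
from plant import manip
from fit import *
s=manip.snapshot("scene")
q=manip.sense();print(q["eef_pos"],q["ft_force"],q["moment"])
crop(s,215,160,110,85,7,"pics/s9.png")
```

```text
[0.51163229 0.0477008  0.00728787] [ 0.22037057 -0.26643886 -0.29767345] [ 0.15040607 -0.07747138  0.03023637]
```

View pics/s9.png

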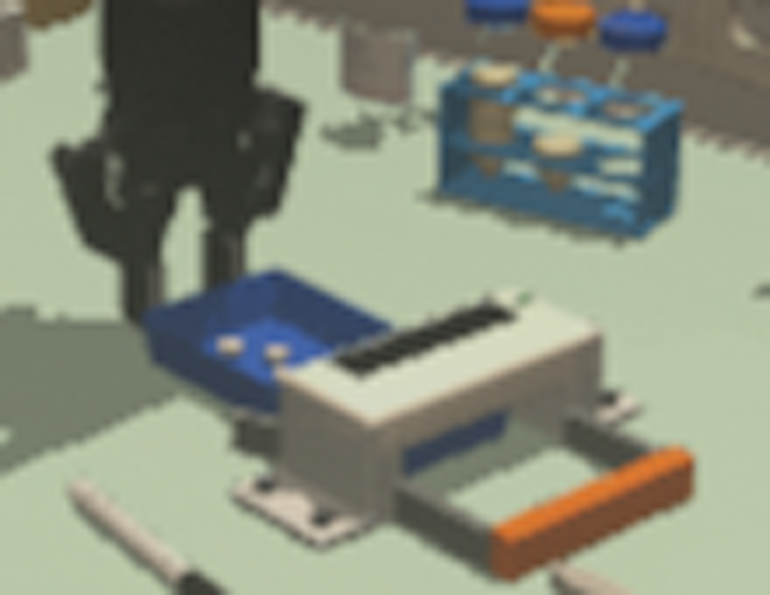

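The tray's nose shows under the bridge at (455,440) and forces are low. Continuing.

Emit:
jog_arm:
  jaw: [45,45,45,45,45,45,45,45,45,45]
  linear:
    - [0,-0.3,0]
    - [0,-0.4,0]
    - [0,-0.4,0]
    - [0,-0.4,0]
    - [0,-0.4,0]
    - [0,-0.4,0]
    - [0,-0.4,0]
    - [0,-0.4,0]
    - [0,-0.4,0]
    - [0,-0.3,0]
  turn: [0,0,0,0,0,0,0,0,0,0]

```text
clock: 16.05
eef_pos: [0.5061, 0.0104, 0.0073]
ee_rot: [123.3, 90.0, 114.8]
ft_force: [0.7, 0.9, 1.2]
grip_width: 0.0385
```

Emit:
jog_arm:
  jaw: [45,45,45,45,45,45,45,45,45,45,45,45]
  linear:
    - [0,-0.2,0]
    - [0,-0.2,0]
    - [0,-0.2,0]
    - [0,-0.2,0]
    - [0,-0.2,0]
    - [0,-0.2,0]
    - [0,-0.2,0]
    - [0,-0.2,0]
    - [0,-0.2,0]
    - [0,-0.2,0]
    - [0,-0.2,0]
    - [0,-0.2,0]
  turn: [0,0,0,0,0,0,0,0,0,0,0,0]

```text
clock: 17.55
eef_pos: [0.5025, -0.0133, 0.0073]
ee_rot: [-27.1, 90.0, -35.6]
ft_force: [0.8, 1.7, 0.4]
grip_width: 0.0383
```

Run:
```python
from plant import manip
from fit import *
s=manip.snapshot("scene");t=manip.snapshot("top")
q=manip.sense();print(q["eef_pos"],q["ft_force"],q["moment"])
crop(s,215,160,110,85,7,"pics/s10.png")
crop(t,190,150,140,100,5,"pics/t10.png")
```

```text
[ 0.50251325 -0.01338561  0.00729983] [ 0.31909221 -0.08931052  1.02675379] [ 0.01172004 -0.04607241 -0.00886207]
```

View pics/s10.png

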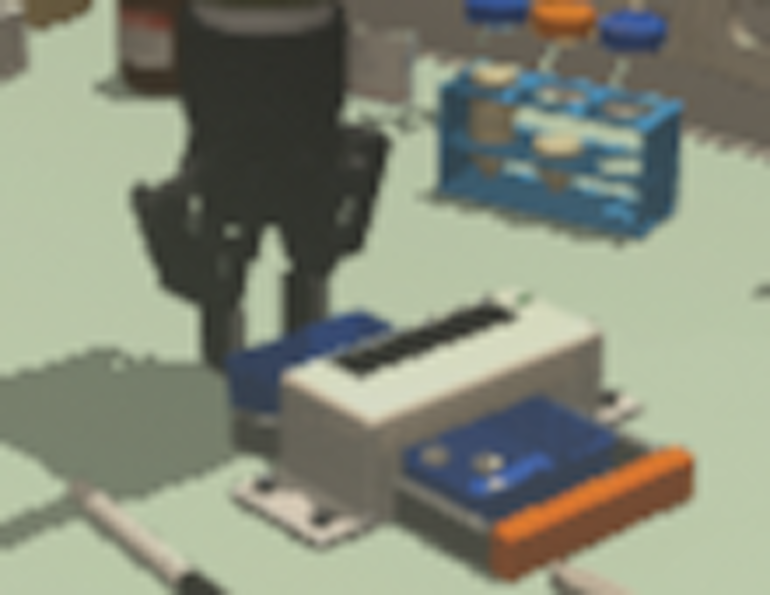

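View pics/t10.png

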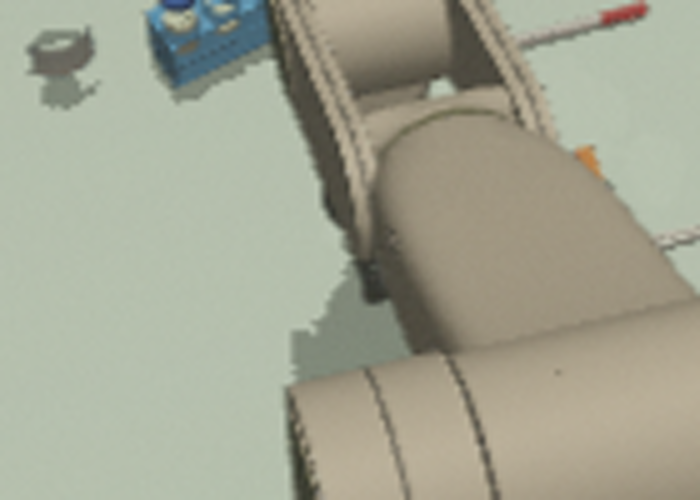

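Emit:
jog_arm:
  jaw: [45,45,45,45,45,45,45,45,45,45]
  linear:
    - [0,-0.1,0]
    - [0,-0.1,0]
    - [0,-0.1,0]
    - [0,-0.1,0]
    - [0,-0.1,0]
    - [0,-0.1,0]
    - [0,-0.1,0]
    - [0,-0.1,0]
    - [0,-0.1,0]
    - [0,-0.1,0]
  turn: [0,0,0,0,0,0,0,0,0,0]

```text
clock: 18.9
eef_pos: [0.5011, -0.0231, 0.0073]
ee_rot: [94.0, 90.0, 85.5]
ft_force: [-0.0, 2.0, 0.5]
grip_width: 0.0387
```

Run:
```python
from plant import manip
from fit import *
s=manip.snapshot("scene")
q=manip.sense();print(q["eef_pos"],q["ft_force"],q["moment"])
crop(s,250,190,75,60,10,"pics/s11.png")
```

```text
[ 0.50105415 -0.0231959   0.00728697] [ 0.39923262  1.64788842 -0.26158889] [ 0.15446378 -0.06686031  0.05291501]
```

View pics/s11.png

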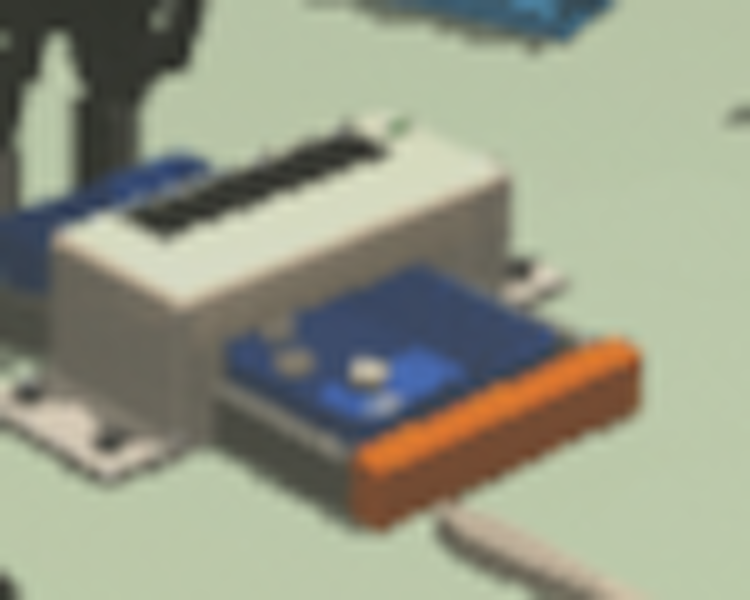

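Emit:
jog_arm:
  jaw: [45,45,45,45,45]
  linear:
    - [0,-0.1,0]
    - [0,-0.1,0]
    - [0,-0.1,0]
    - [0,-0.1,0]
    - [0,-0.1,0]
  turn: [0,0,0,0,0]

```text
clock: 19.58
eef_pos: [0.5006, -0.0275, 0.0074]
ee_rot: [69.1, 89.9, 60.6]
ft_force: [3.1, 6.4, 0.3]
grip_width: 0.0388
```

Emit:
jog_arm:
  jaw: [45,45]
  linear:
    - [0,-0.1,0]
    - [0,-0.1,0]
  turn: [0,0]

```text
clock: 19.82
eef_pos: [0.5009, -0.0281, 0.0076]
ee_rot: [68.3, 89.8, 59.8]
ft_force: [5.2, 14.8, -0.2]
grip_width: 0.0387
```

```bash
python3 - <<'E'
from plant import manip
from fit import *
s=manip.snapshot("scene")
q=manip.sense();print(q["eef_pos"],q["ft_force"],q["moment"])
crop(s,250,190,75,60,10,"pics/s12.png")
E
python3 -c "
from ov import *
ov(.0,[-.002,.002],0,250,190,75,60,10,'pics/o12.png')"
```

```text
[ 0.50097224 -0.02799916  0.00762726] [ 4.97745015 13.20590277 -0.20172873] [ 2.03990823 -0.75646228  0.40545118]
```

View pics/s12.png

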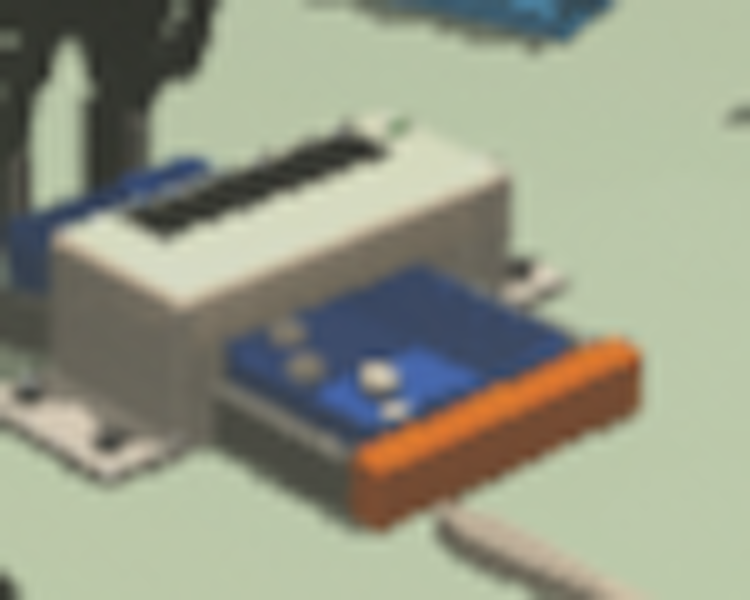

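View pics/o12.png

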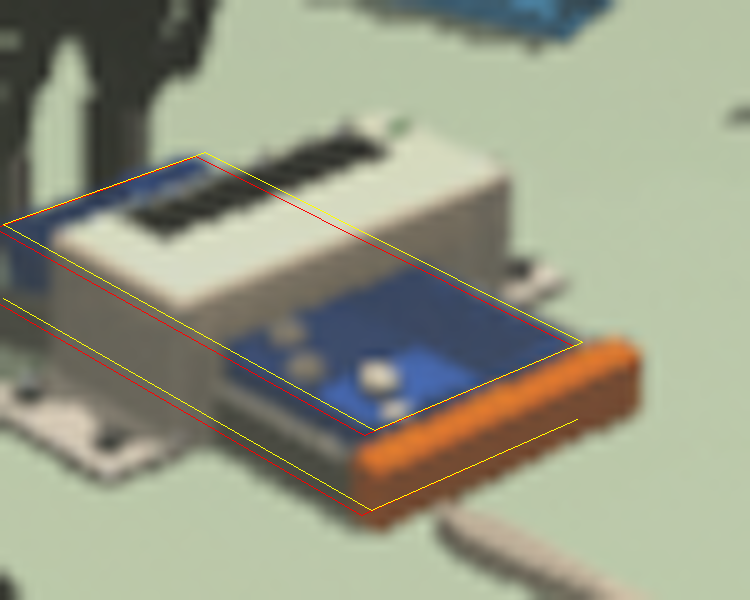

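Run:
```python
from plant import manip
from fit import *
s=manip.snapshot("scene")
im=np.mean([manip.snapshot("scene")["img"].astype(float) for _ in range(2)],0).astype(np.uint8)
cv2.imwrite("pics/s13.png",cv2.resize(im[212:248,265:317],None,fx=15,fy=15,interpolation=cv2.INTER_NEAREST))
```

```text
(no output)
```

View pics/s13.png

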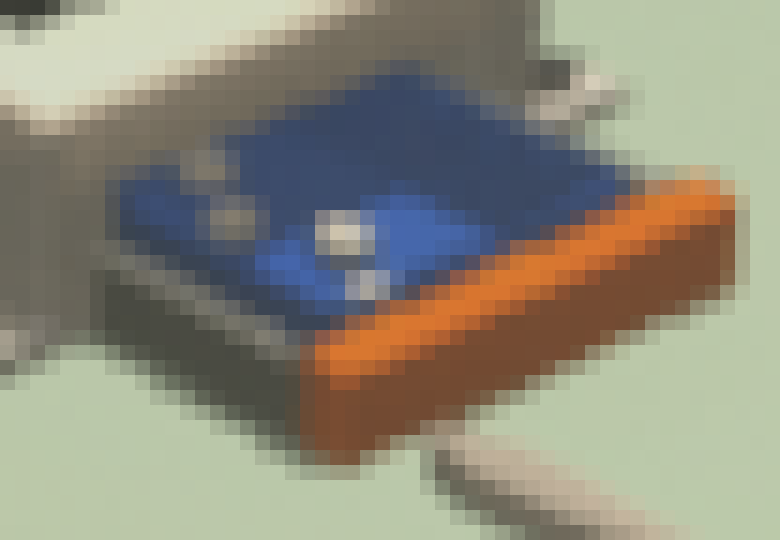

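Contact is rigid: the last 2 mm commanded gave only 0.6 mm of motion for +8 N, and no gap shows at the orange edge. I'll back off, shut the fingers and press lightly at the rear centre, so the tray squares itself on the stop.

Emit:
jog_arm:
  jaw: [45,45,45,0,0,0,0,0]
  linear:
    - [0,0.3,0]
    - [0,0.6,0]
    - [0,1.0,0]
    - [0,0,0.5]
    - [0,0,0.5]
    - [0,0,0]
    - [0,0,0]
    - [0,0,0]
  turn: [0,0,0,0,0,0,0,0]

```text
clock: 21.08
eef_pos: [0.5126, -0.0127, 0.0072]
ee_rot: [-175.8, 90.0, 175.7]
ft_force: [-0.3, 0.2, 0.2]
grip_width: -0.0001
```

Run:
```python
from plant import manip
from fit import *
s=manip.snapshot("scene")
q=manip.sense();print(q["eef_pos"],q["ft_force"],q["grip_width"])
crop(s,230,170,95,75,8,"pics/s14.png")
```

```text
[ 0.51256284 -0.01271296  0.00723712] [-0.82231895  0.42831556 -0.49847897] 0.00027050213560452657
```

View pics/s14.png

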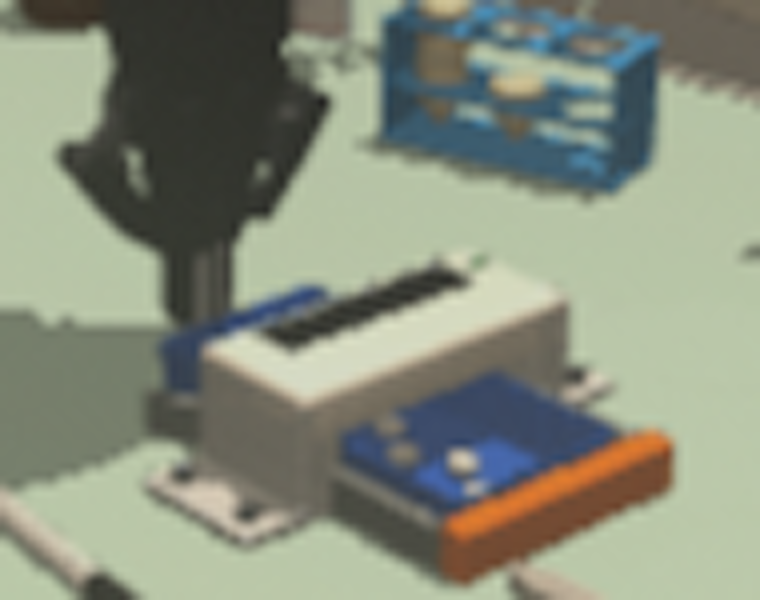

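Emit:
jog_arm:
  jaw: [0,0,0,0,0,0,0,0,0]
  linear:
    - [0,0,0.3]
    - [0,0,0.4]
    - [0,-0.3,0]
    - [0,-0.3,0]
    - [0,-0.3,0]
    - [0,-0.2,0]
    - [0,-0.1,0]
    - [0,-0.1,0]
    - [0,-0.1,0]
  turn: [0,0,0,0,0,0,0,0,0]

```text
clock: 22.25
eef_pos: [0.5176, -0.0275, 0.0073]
ee_rot: [49.5, 90.0, 41.0]
ft_force: [0.3, 0.1, 1.2]
grip_width: -0.0001
```

Emit:
jog_arm:
  jaw: [0,0]
  linear:
    - [0,-0.1,0]
    - [0,-0.1,0]
  turn: [0,0]

```text
clock: 22.5
eef_pos: [0.5173, -0.0295, 0.0073]
ee_rot: [132.1, 90.0, 123.6]
ft_force: [0.5, 0.5, -0.7]
grip_width: -0.0002
```

Emit:
jog_arm:
  jaw: [0,0]
  linear:
    - [0,-0.1,0]
    - [0,-0.1,0]
  turn: [0,0]

```text
clock: 22.75
eef_pos: [0.5175, -0.0304, 0.0075]
ee_rot: [67.4, 89.9, 58.9]
ft_force: [4.1, 9.7, -0.3]
grip_width: 0.0003
```

Emit:
jog_arm:
  jaw: [0,0]
  linear:
    - [0,-0.1,0]
    - [0,0,0]
  turn: [0,0]

```text
clock: 23.0
eef_pos: [0.5178, -0.0305, 0.0076]
ee_rot: [65.3, 89.8, 56.8]
ft_force: [3.9, 11.3, -0.3]
grip_width: -0.0
```

Same contact plane (about 98.7 mm along the channel) with shut fingers at a different spot, so the tray is firm and square. Taking the hand away.

Emit:
jog_arm:
  jaw: [0,0,0,0,0,0,0,0,0,0,0,0,0,0,0,0,0,0]
  linear:
    - [0,0.3,0]
    - [0,0.7,0]
    - [0,1.5,0]
    - [0,2,0]
    - [-1,1,0]
    - [-3,0,0]
    - [-4,0,0]
    - [-5,0,0]
    - [-5,0,0]
    - [-3,2,0]
    - [0,4,0]
    - [0,5,0]
    - [0,5,0]
    - [0,5,0]
    - [0,5,0]
    - [0,5,0]
    - [0,3,0]
    - [0,0,0]
  turn: [0,0,0,0,0,0,0,0,0,0,0,0,0,0,0,0,0,0]

```text
clock: 25.25
eef_pos: [0.5744, 0.3606, 0.2174]
ee_rot: [130.8, 90.0, 122.5]
ft_force: [-0.4, 0.2, 0.9]
grip_width: 0.0002
```

Run:
```python
from plant import manip
from fit import *
s=manip.snapshot("scene");t=manip.snapshot("top")
q=manip.sense();print(q["clock"],q["eef_pos"],q["ft_force"])
crop(s,230,170,100,75,8,"pics/s15.png"); cv2.imwrite("pics/s15f.png",s["img"])
crop(t,230,130,130,100,6,"pics/t15.png")
```

```text
25.35 [0.57489225 0.3581339  0.21749312] [ 0.4749289  -0.06418331 -0.13342644]
```

View pics/s15.png

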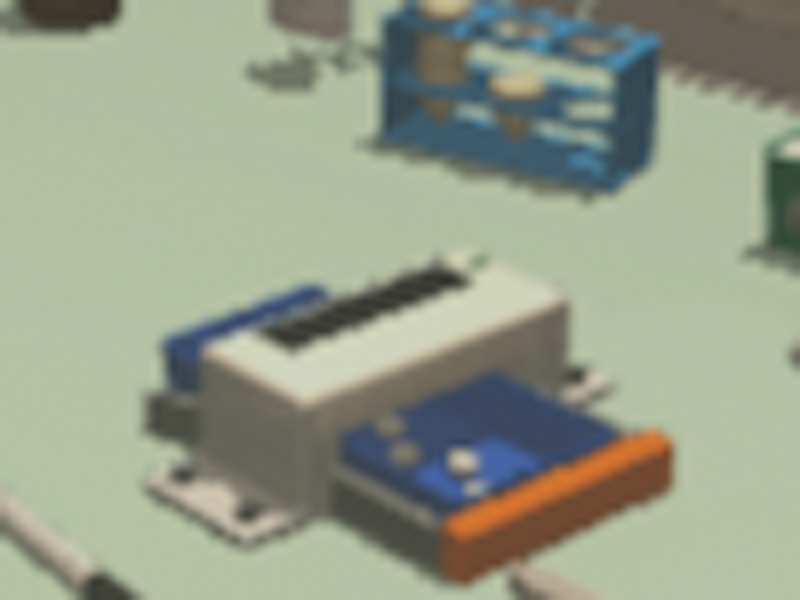

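View pics/t15.png

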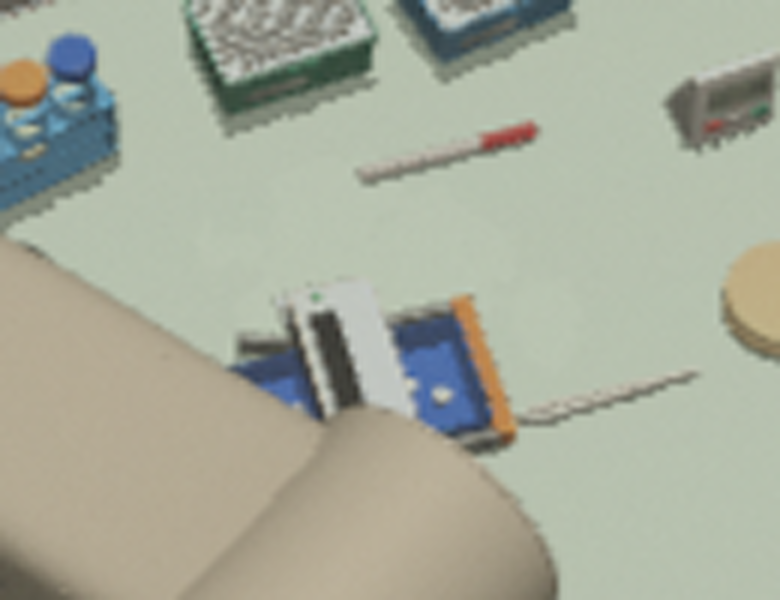

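View pics/s15f.png

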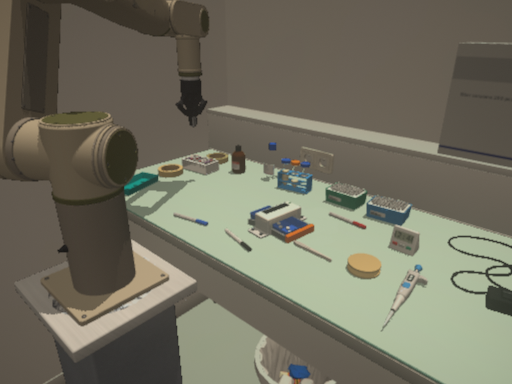

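Top view: the tray front sits flush and parallel against the orange stop, from about (460,305) to (495,430), with no worktop showing between them. The other things are where they were. Handing in.

```bash
python3 -c "
from plant import manip
print(manip.sign_off())"
```

```text
the job is handed in; nothing more can be done
None
```

The blue tray is under the bridge and home against the orange end stop, and I handed the job in at about 25 s of the 64 s allowed. I pushed it flat from its rear end with two part-open fingers, steering slightly sideways to line it up with the channel. I then pressed once with the shut fingers near the rear centre and moved the hand well clear.

**Last checks**
- **Contact:** both presses met a rigid stop at the same place, about 98.5–98.7 mm along the channel, at roughly 14 N and 11 N. Before that, the push readings were about 2 N or less.
- **Pictures:** the top and scene views show the tray flush and parallel with the stop, and I saw no other object moved.

**What disagreed:** my bridge position from the scene camera alone differed by about 6–8 mm from the one using the top camera. By the scene-only figure the tray would be nearly 10 mm short. I relied on the rigid contact and the top view instead, because both show it home.

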